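# Fill the capacitor tray and hold it up level by its handle

### The job

Stand the three loose capacitors upright in the three empty seats of the grey carrying tray, so that both rows are full, and let go of them while the tray still rests on the mat. Then take the tray by its bar handle, lift it about 10 cm clear of the mat and finish holding it there in the gripper, still and level, with all six capacitors in their seats. Leave the phone, the spray can and the screwdriver where they are.

Things in the scene. Friction and masses are not known exactly. Their poses are not given: they have to be found in the camera images.
- tray: Grey carrying tray, loose on the mat, about 0.3 kg empty: plate 186 (its x) by 176 (y) by 12 thick, a row of three round seats either side of a fixed steel bar handle along its x. Origin: centre of the underside, z up. Handle bar 178 long, 14 wide (y), 12 high, axis 86 above the underside, on two end posts 14 wide at x = +-85.
- tray_grip (a point): Middle of the handle bar (on its axis, 86 above the tray's underside); axes as the tray's. Balance point of the loaded tray.
- mat: Blue bench mat, fixed, 440 by 920 and 3 thick; its top is 3 above the work surface. Everything named here stands or lies on it.
- seat1 (a point): Centre of seat 1, at the level of the plate's top (12 above the tray's underside); round pocket, diameter 36, 8 deep. At x = -60, y = 60 in the tray. Axes as the tray's. Already filled at the start.
- seat2 (a point): Centre of seat 2, at the level of the plate's top (12 above the tray's underside); round pocket, diameter 36, 8 deep. At x = 0, y = 60 in the tray. Axes as the tray's. Already filled at the start.
- seat3 (a point): Centre of seat 3, at the level of the plate's top (12 above the tray's underside); round pocket, diameter 36, 8 deep. At x = 60, y = 60 in the tray. Axes as the tray's. Already filled at the start.
- seat4 (a point): Centre of seat 4, at the level of the plate's top (12 above the tray's underside); round pocket, diameter 36, 8 deep. At x = -60, y = -60 in the tray. Axes as the tray's. Empty at the start.
- seat5 (a point): Centre of seat 5, at the level of the plate's top (12 above the tray's underside); round pocket, diameter 36, 8 deep. At x = 0, y = -60 in the tray. Axes as the tray's. Empty at the start.
- seat6 (a point): Centre of seat 6, at the level of the plate's top (12 above the tray's underside); round pocket, diameter 36, 8 deep. At x = 60, y = -60 in the tray. Axes as the tray's. Empty at the start.
- capA: Upright black cylinder, screw-terminal capacitor, diameter 30, height 48, plus two 5 mm steel terminals on top (53 in all), about 55 g; origin at the centre of its underside, z up. Stands loose on the mat away from the tray; to be put into a seat. All three are alike.
- capB: Upright black cylinder, screw-terminal capacitor, diameter 30, height 48, plus two 5 mm steel terminals on top (53 in all), about 55 g; origin at the centre of its underside, z up. Stands loose on the mat away from the tray; to be put into a seat. All three are alike.
- capC: Upright black cylinder, screw-terminal capacitor, diameter 30, height 48, plus two 5 mm steel terminals on top (53 in all), about 55 g; origin at the centre of its underside, z up. Stands loose on the mat away from the tray; to be put into a seat. All three are alike.
- seated1: Upright black cylinder, screw-terminal capacitor, diameter 30, height 48, plus two 5 mm steel terminals on top (53 in all), about 55 g; origin at the centre of its underside, z up. Already stands in seat 1 of the tray; stays there.
- seated2: Upright black cylinder, screw-terminal capacitor, diameter 30, height 48, plus two 5 mm steel terminals on top (53 in all), about 55 g; origin at the centre of its underside, z up. Already stands in seat 2 of the tray; stays there.
- seated3: Upright black cylinder, screw-terminal capacitor, diameter 30, height 48, plus two 5 mm steel terminals on top (53 in all), about 55 g; origin at the centre of its underside, z up. Already stands in seat 3 of the tray; stays there.
- phone: Bystander: opened phone, 74 by 152 by 9, lying on the mat; origin at the centre of its underside.
- spray: Bystander: upright spray can, diameter 66, height 190, standing to the right of the tray; origin at the centre of its underside.
- screwdriver: Bystander: screwdriver, 160 long, lying on the mat beyond the work; long axis is its x.
Mind the look-alikes: they are no part of the job. Leave any red look-alike of the capB alone.

How it is judged:
By the outcome, as a careful person would: the job done as asked, in the order asked, and still so for the second after the job is handed in, while the arm keeps its last pose, push and grip.
It also fails if it takes over 72 s, if anything falls off the work surface, if the arm or the gripper's body presses on something with over 40 N, if the wrist force passes 120 N, or if a joint passes its speed limit or range.

### The arm

A 6-joint arm with a two-finger parallel gripper is mounted at the origin on the work surface. World frame = base frame: x ahead of the robot, y to its left, z up, the work surface at z = 0. Lengths are in m, angles in rad, forces in N, time in s.
With the tool pointing down it reaches from about 0.325 to 0.75 m from the base axis. Payload 7.6 kg.
Tool frame: the origin (TCP) lies at the very end of the fingers, on their centre line; the grasp point (between the pads) lies behind it (bot.hold_point_z is the z of the grasp point in the tool frame, in m); z points along the fingers, y is the direction in which the jaws open and shut (so a half turn about z gives the same grasp; the last joint's range is limited). The gripper opens to 85 mm and grips with 20 to 120 N. Pads are 22 mm wide; open, the fingers measure 114 mm over their backs; the gripper's body (76 mm by 85 mm) begins 54 mm behind the grasp point. The pads swing forward as they close: fully open they stand 13 mm farther back than shut.
Start: joints at [1.077, 0.052, 1.401, -0, 1.689, -0.07], TCP at [0.216, 0.479, 0.231] pointing down, gripper open.
Joint ranges: [-2.9, 2.9], [-0.91, 2.17], [0.12, 2.37], [-1.06, 4.2], [0.26, 2.73], [-2.93, 2.93]. Speed limits (rad/s): [2.57, 2.57, 3.01, 3.14, 3.14, 3.14].

### API

Orientations are given as a unit quaternion [w, x, y, z].
In Python, from rig import bot gives the robot as it stands. Calls block until the motion is done:
- bot.movep(position, orientation): joint-space move of the TCP to a pose.
- bot.move_linear(position, frame=None, feed=0.15): straight line of the TCP; frame=None keeps the orientation; feed is the mean speed in m/s.
- bot.move_joints(angles): joint-space move.
- bot.open() and bot.close(): open the fingers fully, or close them until they stop; the grip force is fixed at half the most.
- bot.dwell(seconds).
- bot.solve_ik(position, orientation): joint angles nearest the present ones, or None.
- bot.read_camera(name): name is "side" or "top" or "wrist"; returns a dict with "frame" (400x640x3 uint8, red, green, blue), "range_z" (400x640 float32, m along the optical axis (not along the pixel's ray), 0 where there is no reading), "fov_y" (degrees; the focal length in pixels is half the picture's height over the tangent of half this angle, whatever the lens; pixels are square), "cx", "cy" (the principal point, pixels), "dist" ([k1, k2, p1, p2, k3] as OpenCV has them; the pictures are not rectified), "R" (3x3) and "t" (3): a world point X has camera coordinates R X + t; the wrist camera has in their place "tool_from_camera" (4x4, takes a point from camera to tool coordinates, whose origin is the TCP and whose axes are the flange's). Camera axes: x right, y down, z forward; pixel columns grow to the right and rows downward; lengths in m; the calibration is good to about 2 mm. A picture is of the moment at which its call begins: read the wrist's pose just before it.
A pose or a line that the arm cannot do raises bot.PlanningError and nothing moves.
- bot.hand_in(): hands the job in, once; it reports no verdict.
Readings, each from a call of its own:
- bot.read_clock(): time.
- bot.read_q(): joint angles.
- bot.read_joint_vel(): joint speeds.
- bot.read_tau(): joint torques, N m.
- bot.read_eef_pos(): TCP position.
- bot.read_tool_rot(): TCP orientation.
- bot.read_contact_force(): force on the tool from outside, world axes, zero at the start.
- bot.read_ft_torque(): the same for the moment, N m.
- bot.read_grip_width(): finger opening in m.
Only numpy, scipy, OpenCV 4.12 (cv2) and the standard library are available. Lean on these libraries where they do the work, as an engineer would, in place of code of your own. Each camera call takes 0.05 s, during which the arm holds its last target. There are 200 camera calls.

## Working session

There is one attempt and no reset: what is moved stays moved. The work goes in short steps, each a Python script; the robot and the scene stay as the last script left them, time stands still between calls to the robot, and variables do not carry over. Pictures are saved under pics/ and viewed, about 8 in all and at most 12, crops included, and the job is handed in when it is done.

```bash
ls; mkdir -p pics
cat > h.py <<'E'
import numpy as np, cv2
from rig import bot
def K(c):
    f=200/np.tan(np.radians(c["fov_y"])/2)
    return np.array([[f,0,c["cx"]],[0,f,c["cy"]],[0,0,1.]])
def pose():
    w,x,y,z=bot.read_tool_rot(); p=np.array(bot.read_eef_pos())
    from scipy.spatial.transform import Rotation as R
    T=np.eye(4);T[:3,:3]=R.from_quat([x,y,z,w]).as_matrix();T[:3,3]=p;return T
def shot(n):
    T=pose() if n=="wrist" else None
    c=bot.read_camera(n)
    if n=="wrist": W=T@np.array(c["tool_from_camera"])
    else:
        W=np.eye(4);R=np.array(c["R"]);W[:3,:3]=R.T;W[:3,3]=-R.T@np.array(c["t"])
    c["W"]=W;return c
def rays(c,uv):
    p=cv2.undistortPoints(np.array(uv,float).reshape(-1,1,2),K(c),np.array(c["dist"],float)).reshape(-1,2)
    d=np.c_[p,np.ones(len(p))]@c["W"][:3,:3].T
    return c["W"][:3,3],d
def onplane(c,uv,z):
    o,d=rays(c,uv);return o+d*((z-o[2])/d[:,2])[:,None]
def cloud(c):
    v,u=np.mgrid[0:400,0:640];uv=np.c_[u.ravel(),v.ravel()]
    o,d=rays(c,uv);P=o+d*c["range_z"].ravel()[:,None]
    return P.reshape(400,640,3)
def save(c,n): cv2.imwrite(f"pics/{n}.png",c["frame"][:,:,::-1])
E
python3 - <<'E'
from h import *
import pickle
print(bot.hold_point_z,bot.read_tool_rot(),bot.read_clock())
for n in("top","side"):
    c=shot(n);save(c,n+"0");pickle.dump(c,open(n+".pkl","wb"));print(n,c["W"].round(3).tolist(),c["fov_y"],c["dist"],(c["range_z"]>0).mean())
E
```

```text
pics
-0.0187 [-2.31165219e-04  2.10322057e-01  9.77631838e-01 -7.54353277e-04] 0.0
top [[0.016, -0.975, 0.223, 0.369], [-1.0, -0.015, 0.008, -0.029], [-0.005, -0.223, -0.975, 1.104], [0.0, 0.0, 0.0, 1.0]] 50.44382390238681 [0.03342226 0.         0.         0.         0.        ] 0.9958828125
side [[-0.912, -0.285, 0.294, 0.229], [-0.409, 0.667, -0.622, 0.769], [-0.019, -0.688, -0.725, 0.969], [0.0, 0.0, 0.0, 1.0]] 43.25965327262138 [-0.11298719  0.          0.          0.          0.        ] 0.9959921875
```

View pics/top0.png

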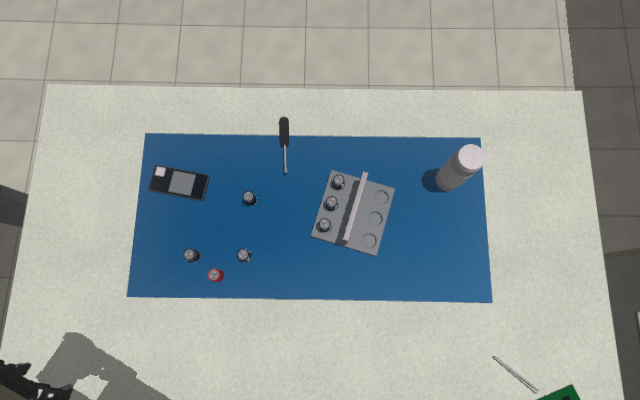

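View pics/side0.png

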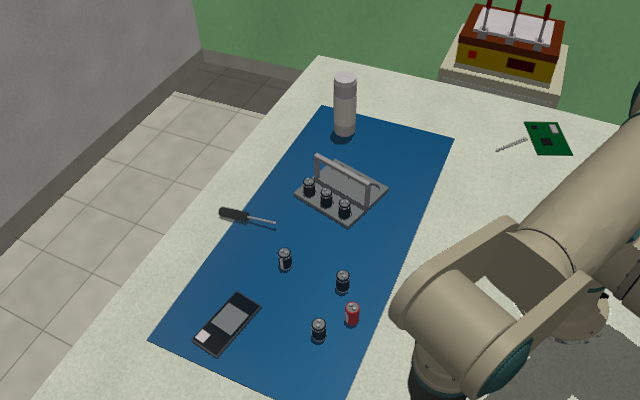

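The top view shows the loose black caps at about (249,198), (244,255) and (191,255), and the red look-alike at (215,275). The tray is centred near (353,213), with its empty seats at about (382,198), (375,219) and (369,241). The side view agrees, with the filled row on the +y side.

Run:
```python
from h import *
import pickle
for n in("top","side"):
    c=pickle.load(open(n+".pkl","rb"));P=cloud(c);f=c["frame"].astype(int)
    x,y,z=P[...,0],P[...,1],P[...,2]
    on=(x>.2)&(x<.75)&(y>-.6)&(y<.6)
    m=on&(np.abs(z)<.02)&(f[...,2]>f[...,0]+60)
    print(n,"mat z",np.median(z[m]),"ext",P[m].min(0).round(3),P[m].max(0).round(3))
    a=(on&(z>.025)&(z<.3)&(c["range_z"]>0)).astype(np.uint8)
    k,l,s,ce=cv2.connectedComponentsWithStats(a)
    for i in range(1,k):
        if s[i,4]<25: continue
        Q=P[l==i];zt=np.percentile(Q[:,2],97);t=Q[Q[:,2]>zt-.012]
        print(ce[i].round(),s[i,4],"ztop",zt.round(4),"topmid",((t.min(0)+t.max(0))/2).round(4),"ext",np.ptp(t,axis=0).round(3),"rgb",np.median(f[l==i],axis=0))
    # handle
    h=on&(z>.07)&(z<.105)&(y<.1)&(y>-.25)&(x>.3)
    Q=P[h];r=cv2.minAreaRect(Q[:,:2].astype(np.float32)*1000);print("handle",r,np.percentile(Q[:,2],[5,50,95]))
    h=on&(z>.008)&(z<.022)&(y<.15)&(y>-.25)&(f[...,2]<f[...,0]+30)
    h=cv2.morphologyEx(h.astype(np.uint8),cv2.MORPH_OPEN,np.ones((3,3)))>0
    Q=P[h];r=cv2.minAreaRect(Q[:,:2].astype(np.float32)*1000);print("plate",r,np.percentile(Q[:,2],[5,50,95]))
```

```text
top mat z 0.0027107893967492913 ext [ 0.367 -0.459 -0.006] [0.75  0.461 0.016]
[461. 166.] 1348 ztop 0.1949 topmid [ 0.6854 -0.3612  0.1903] ext [0.06  0.061 0.015] rgb [100.  99. 100.]
[354. 208.] 439 ztop 0.0982 topmid [ 0.5906 -0.1098  0.0938] ext [0.174 0.059 0.013] rgb [167. 162. 165.]
[338. 181.] 131 ztop 0.0607 topmid [ 0.6667 -0.069   0.0561] ext [0.029 0.026 0.013] rgb [105. 106. 110.]
[248. 197.] 132 ztop 0.0573 topmid [0.6214 0.1614 0.0521] ext [0.029 0.029 0.012] rgb [ 92.5  96.  102.5]
[331. 202.] 129 ztop 0.06 topmid [ 0.6089 -0.0516  0.0549] ext [0.028 0.026 0.012] rgb [106. 108. 111.]
[324. 224.] 126 ztop 0.0603 topmid [ 0.5518 -0.0359  0.0557] ext [0.028 0.028 0.013] rgb [109.5 111.  115.5]
[191. 255.] 146 ztop 0.0563 topmid [0.4694 0.2962 0.052 ] ext [0.027 0.029 0.014] rgb [90.5 93.  99. ]
[243. 255.] 134 ztop 0.0566 topmid [0.4715 0.1655 0.0511] ext [0.028 0.028 0.013] rgb [109.5 109.5 114.5]
[215. 275.] 142 ztop 0.0569 topmid [0.4216 0.2328 0.052 ] ext [0.027 0.029 0.013] rgb [126.  104.5 107.5]
[ 17. 367.] 190 ztop 0.298 topmid [0.2505 0.5242 0.2934] ext [0.013 
[... 1129 characters left out ...]
]
[284. 255.] 193 ztop 0.0569 topmid [0.6174 0.1619 0.0518] ext [0.03  0.032 0.013] rgb [75. 78. 86.]
[342. 278.] 206 ztop 0.0573 topmid [0.4693 0.1668 0.0523] ext [0.028 0.032 0.014] rgb [57.5 65.5 72.5]
[352. 310.] 224 ztop 0.0569 topmid [0.4189 0.2357 0.0527] ext [0.031 0.032 0.015] rgb [112.   68.5  73. ]
[318. 327.] 229 ztop 0.0566 topmid [0.4676 0.2999 0.0534] ext [0.03  0.032 0.016] rgb [75. 77. 81.]
handle ((588.9451904296875, -108.29971313476562), (20.012134552001953, 180.0308837890625), 75.46527862548828) [0.07837654 0.09404144 0.09827044]
plate ((588.8515014648438, -108.88853454589844), (180.36488342285156, 188.62794494628906), 74.13072967529297) [0.01131471 0.01596824 0.01940382]
```

Both views agree within 2–4 mm, with the tray near (0.590,-0.109) at yaw ≈ -16°. Jaws at world yaw about 21° should clear both the handle and the neighbouring caps when they open. I'll move above the first cap, then above the tray, and take a close look with the wrist camera at each.

```bash
cat >> h.py <<'E'
def q(deg):
    from scipy.spatial.transform import Rotation as R
    a=np.radians(deg);y=np.array([np.cos(a),np.sin(a),0]);z=np.array([0,0,-1.]);x=np.cross(y,z)
    v=R.from_matrix(np.c_[x,y,z]).as_quat();return [v[3],v[0],v[1],v[2]]
PHI=21
def up(p): return bot.solve_ik(p,q(PHI))
E
python3 - <<'E'
from h import *
import pickle
for n,p in(("w_cap",[.62,.1615,.22]),("w_tray",[.573,-.167,.25])):
    bot.movep(p,q(PHI));c=shot("wrist");save(c,n);pickle.dump(c,open(n+".pkl","wb"))
    print(bot.read_clock(),bot.read_q(),(c["range_z"]>0).mean())
print(np.array(c["tool_from_camera"]).round(3),c["fov_y"])
a=cv2.hconcat([cv2.imread("pics/w_cap.png"),cv2.imread("pics/w_tray.png")]);cv2.imwrite("pics/w.png",cv2.resize(a,(800,250)))
E
```

```text
2.0167 [ 1.99091404e-01  3.86429188e-01  1.03782092e+00  1.98368624e-04
  1.71699472e+00 -1.69298222e-01] 0.995828125
3.325 [-3.43219658e-01  2.53866785e-01  1.14114639e+00  3.09350894e-04
  1.74688508e+00 -7.11577238e-01] 0.99592578125
[[ 0.    -0.964 -0.266  0.067]
 [ 1.    -0.     0.001 -0.   ]
 [-0.001 -0.266  0.964 -0.143]
 [ 0.     0.     0.     1.   ]] 59.74749886247783
```

View pics/w.png

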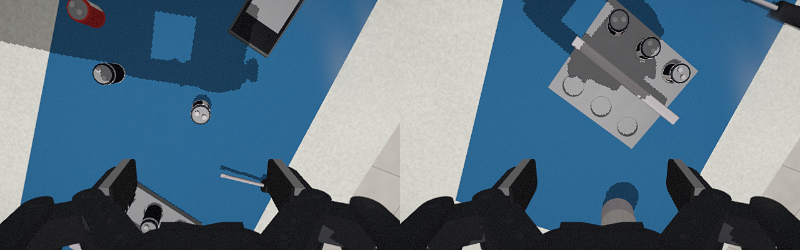

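The wrist view over the cap shows it at about (200,110) in the halved picture. The tray view shows the empty seats at about (573,85), (601,106) and (627,126), with the handle in between. I'll measure both from these pictures.

```bash
cat >> h.py <<'E'
def capfit(c,guess,zlo=.042,zhi=.062):
    P=cloud(c);d=np.hypot(P[...,0]-guess[0],P[...,1]-guess[1])
    m=(d<.03)&(P[...,2]>zlo)&(P[...,2]<zhi)&(c["range_z"]>0)
    m=cv2.morphologyEx(m.astype(np.uint8),cv2.MORPH_OPEN,np.ones((3,3)))>0
    Q=P[m];(x,y),r=cv2.minEnclosingCircle((Q[:,:2]*1000).astype(np.float32))
    return np.array([x,y])/1000,r,np.percentile(Q[:,2],[50,97]),len(Q)
def trayfit(c,dz=0):
    P=cloud(c);f=c["frame"].astype(int);x,y,z=P[...,0],P[...,1],P[...,2]-dz
    near=(np.hypot(x-.59,y+.109)<.16)&(c["range_z"]>0)
    out=[]
    for lo,hi,g in((.086,.11,0),(.009,.022,1)):
        m=near&(z>lo)&(z<hi)
        if g: m&=f[...,2]<f[...,0]+30
        m=cv2.morphologyEx(m.astype(np.uint8),cv2.MORPH_OPEN,np.ones((3,3)))
        k,l,s,_=cv2.connectedComponentsWithStats(m)
        if not g: m=(l==1+np.argmax(s[1:,4])).astype(np.uint8)
        Q=P[m>0];r=cv2.minAreaRect((Q[:,:2]*1000).astype(np.float32));out.append((np.round(r[0],1),np.round(r[1],1),round(r[2],2),np.median(Q[:,2]).round(4)))
    return out
def seats(C,yaw):
    a=np.radians(yaw);R=np.array([[np.cos(a),-np.sin(a)],[np.sin(a),np.cos(a)]])
    return {k:np.array(C)+R@np.array(v) for k,v in {4:(-.06,-.06),5:(0,-.06),6:(.06,-.06)}.items()}
E
python3 - <<'E'
from h import *
import pickle
w=pickle.load(open("w_cap.pkl","rb"));t=pickle.load(open("w_tray.pkl","rb"));top=pickle.load(open("top.pkl","rb"))
for g in((.62,.1615),(.4705,.166)): print(capfit(w,g),capfit(top,g))
print(trayfit(t));print(trayfit(top))
# seat rims: ellipses near predicted seats, cast on plate plane
g=cv2.cvtColor(t["frame"],cv2.COLOR_RGB2GRAY)
b=cv2.adaptiveThreshold(g,255,cv2.ADAPTIVE_THRESH_MEAN_C,cv2.THRESH_BINARY_INV,15,4)
cs,_=cv2.findContours(b,cv2.RETR_LIST,cv2.CHAIN_APPROX_NONE)
for k,s in seats([.59,-.109],-16).items():
    for cc in cs:
        if len(cc)<40: continue
        X=onplane(t,cc.reshape(-1,2),.015)[:,:2]
        (x,y),r=cv2.minEnclosingCircle((X*1000).astype(np.float32))
        if np.hypot(x-s[0]*1000,y-s[1]*1000)<15 and 10<r<25: print(k,s.round(4),x,y,r,len(cc))
E
```

```text
(array([0.61932086, 0.16008084]), 15.20290756225586, array([0.05205983, 0.05708532]), 854) (array([0.6211524 , 0.16061508]), 15.123703002929688, array([0.05120766, 0.057368  ]), 112)
(array([0.47178149, 0.16525633]), 15.252354621887207, array([0.05190103, 0.05710058]), 1052) (array([0.47083774, 0.16594983]), 15.369140625, array([0.05112853, 0.05679108]), 117)
[(array([ 590.1, -111.1]), array([ 14. , 177.7]), 73.78, np.float64(0.0956)), (array([ 590.3, -111.3]), array([176.1, 186.5]), 73.71, np.float64(0.0157))]
[(array([ 591.2, -109.4]), array([ 14.4, 179.9]), 74.03, np.float64(0.0948)), (array([ 591. , -109.6]), array([175.1, 187.9]), 73.68, np.float64(0.0148))]
5 [ 0.5735 -0.1667] 572.7553100585938 -167.69723510742188 18.209375381469727 89
5 [ 0.5735 -0.1667] 573.2412719726562 -168.5535430908203 19.159896850585938 95
6 [ 0.6311 -0.1832] 629.8590698242188 -184.390380859375 18.110692977905273 89
6 [ 0.6311 -0.1832] 630.7880859375 -185.3086395263672 19.17879295349121 92
```

Circle radii of 15.2 mm and 18.1 mm show the measurements are sound. Next I pick the first cap, check the grip, place it in seat 6 and look again.

```bash
cat >> h.py <<'E'
C0=[.590,-.1108];YAW=-16.3
def pick(xy):
    bot.movep([*xy,.10],q(PHI));bot.move_linear([*xy,.0245],feed=.12);bot.close()
    print("grip",bot.read_grip_width(),"t",bot.read_clock());bot.move_linear([*xy,.19],feed=.25)
def place(s):
    bot.movep([*s,.19],q(PHI));f0=np.array(bot.read_contact_force());print("held",bot.read_grip_width(),f0.round(2))
    bot.move_linear([*s,.045],feed=.2);bot.move_linear([*s,.0297],feed=.05)
    print("F",(np.array(bot.read_contact_force())-f0).round(2),np.array(bot.read_eef_pos()).round(4))
def release(s):
    bot.open();f=np.array(bot.read_contact_force());print("open F",f.round(2))
    bot.move_linear([*s,.25],feed=.25);print("t",bot.read_clock())
E
python3 - <<'E'
from h import *
pick((.6193,.1601));s=seats(C0,YAW)[6];place(s)
c=shot("wrist");save(c,"place1");print(bot.read_clock())
E
```

```text
grip 0.028350699494175343 t 6.025
held 0.027802359857317455 [0.27 0.89 0.16]
F [-0.33 -0.8  -0.75] [ 0.6306 -0.1852  0.0294]
9.5167
```

View pics/place1.png

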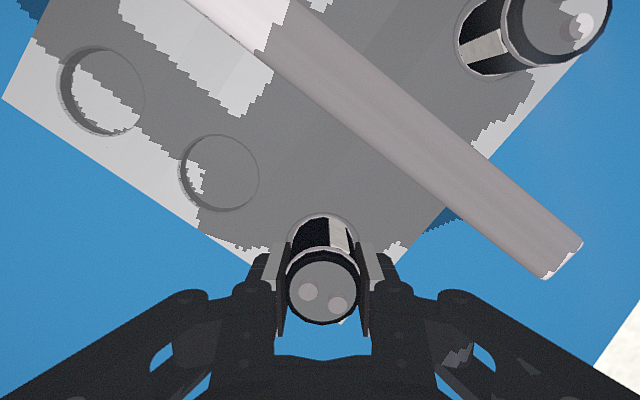

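The picture shows the cap between the pads at about (322,275), with its base inside the rim of seat 6 at (320,240), and no contact force. I release it, look at the result, then fetch the second cap.

Run:
```python
from h import *
import pickle
S=seats(C0,YAW);release(S[6])
s=S[5];bot.movep([*s,.25],q(PHI));c=shot("wrist");save(c,"after1");pickle.dump(c,open("after1.pkl","wb"))
print("placed",capfit(c,S[6],.045,.066),"want",S[6],trayfit(c))
g=(.4715,.1655);bot.movep([*g,.22],q(PHI));c=shot("wrist");r=capfit(c,g);print(r)
r3=capfit(c,(.469,.298));print("cap3",r3)
assert abs(r[1]-15.2)<1
pick(r[0]);place(s);c=shot("wrist");save(c,"place2");print(bot.read_clock())
```

```text
open F [-0.22  0.93  0.97]
t 11.1417
placed (array([ 0.63070453, -0.18501181]), 15.264028549194336, array([0.05608328, 0.06102772]), 716) want [ 0.63074831 -0.18522832] [(array([ 589.9, -111.1]), array([ 14. , 177.2]), 73.77, np.float64(0.0955)), (array([ 590.3, -111.3]), array([176.3, 186.2]), 73.77, np.float64(0.0157))]
(array([0.47120627, 0.16521481]), 15.230147361755371, array([0.05203657, 0.0571479 ]), 856)
cap3 (array([0.46989011, 0.29700015]), 15.308320999145508, array([0.05197451, 0.05713633]), 1187)
grip 0.028521840845209853 t 14.8
held 0.027970718974439847 [-0.94  0.34 -0.3 ]
F [ 0.4  -0.1   0.02] [ 0.573  -0.1684  0.0294]
18.3083
```

```bash
python3 -c "
import cv2
a=cv2.hconcat([cv2.imread('pics/after1.png'),cv2.imread('pics/place2.png')]);cv2.imwrite('pics/j2.png',cv2.resize(a,(800,250)))"
```

```text
(no output)
```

View pics/j2.png

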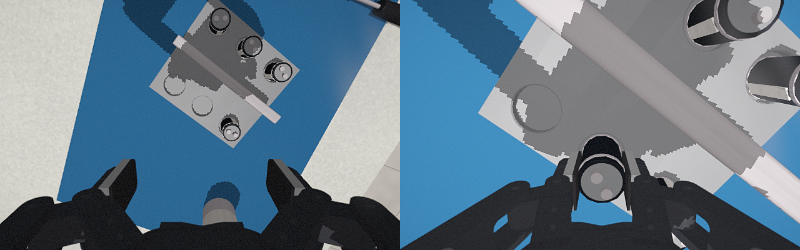

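The left half shows the first cap seated at (231,128), top at 61 mm like its seated neighbours and the tray unmoved. The right half shows the second cap in seat 5 at (602,160). I'll do the third cap the same way.

Run:
```python
from h import *
import pickle
S=seats(C0,YAW);release(S[5])
g=(.4699,.297);bot.movep([*g,.22],q(PHI));c=shot("wrist");r=capfit(c,g);print(r)
assert abs(r[1]-15.2)<1
pick(r[0]);place(S[4]);release(S[4])
p=[*S[5],.25];bot.movep(p,q(PHI));c=shot("wrist");save(c,"after3");pickle.dump(c,open("after3.pkl","wb"))
for k in S: print(k,capfit(c,S[k],.045,.066),S[k])
print(trayfit(c),bot.read_clock())
for ph in(YAW+90,YAW-90): print(ph,bot.solve_ik([*C0,.07],q(ph)))
```

```text
open F [ 0.82 -2.37  0.46]
t 19.9333
(array([0.46983792, 0.29738107]), 15.301419258117676, array([0.05218509, 0.05709139]), 861)
grip 0.027995134644352347 t 23.6167
held 0.02786122919275395 [ 0.17 -0.26 -0.07]
F [-0.82  0.43 -0.56] [ 0.5154 -0.1515  0.0294]
open F [-0.79 -2.15  0.94]
t 29.0417
4 (array([ 0.51633679, -0.15070148]), 15.2382173538208, array([0.05602254, 0.06115877]), 810) [ 0.51557168 -0.15154831]
5 (array([ 0.57476135, -0.16705067]), 15.301497459411621, array([0.05608002, 0.06116791]), 740) [ 0.57316    -0.16838832]
6 (array([ 0.63232361, -0.18326794]), 15.307623863220215, array([0.05615338, 0.06116945]), 727) [ 0.63074831 -0.18522832]
[(array([ 590.7, -109.7]), array([ 14. , 177.4]), 74.35, np.float64(0.0955)), (array([ 591.3, -109.9]), array([176.4, 186.6]), 74.43, np.float64(0.0157))] 29.4417
73.7 [-2.47141098e-01  3.67651014e-01  1.36615785e+00 -4.44089210e-16
  1.40778379e+00 -1.53344876e+00]
-106.3 [-2.47141098e-01  3.67651014e-01  1.36615785e+00 -4.44089210e-16
  1.40778379e+00  1.60814390e+00]
```

View pics/after3.png

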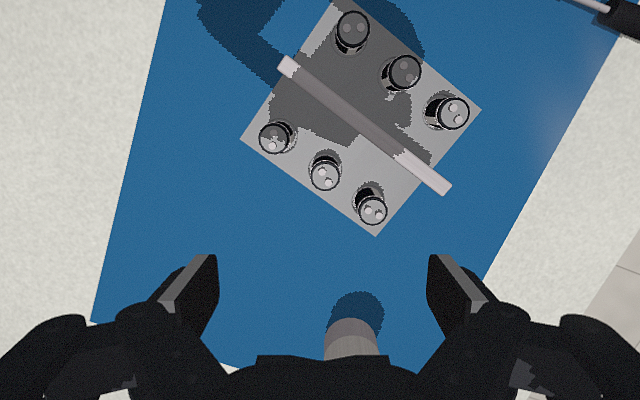

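All six caps are seated at about (275,135), (325,172), (371,205), (352,30), (402,72) and (448,110). All the new tops are at 61 mm. The tray moved about 1.5 mm and 0.6°, so I use the fresh handle fit to grip it.

Run:
```python
from h import *
import pickle
Q=q(74.37);h=[.5907,-.1098]
bot.movep([*h,.20],Q);c=shot("wrist");t=trayfit(c);print(t)
n=np.array(t[0][0])/1000
assert np.hypot(*(n-h))<.004
h=n  # fresh close fit
bot.move_linear([*h,.0695],feed=.12);bot.close();print(bot.read_grip_width(),bot.read_contact_force())
bot.move_linear([*h,.085],feed=.03);print(bot.read_grip_width(),np.array(bot.read_contact_force()).round(2),np.array(bot.read_ft_torque()).round(3))
bot.move_linear([*h,.171],feed=.06);bot.dwell(.7);print(bot.read_grip_width(),np.array(bot.read_contact_force()).round(2),np.array(bot.read_eef_pos()).round(4),bot.read_clock())
for nme in("top","side"):
    c=shot(nme);save(c,nme+"1");pickle.dump(c,open(nme+"1.pkl","wb"))
    P=cloud(c);f=c["frame"].astype(int)
    m=(np.hypot(P[...,0]-h[0],P[...,1]-h[1])<.13)&(P[...,2]>.107)&(P[...,2]<.122)&(abs(f[...,2]-f[...,0])<30)
    A=P[m];k=np.linalg.lstsq(np.c_[A[:,:2]-h,np.ones(len(A))],A[:,2],rcond=None)[0];print(nme,"slope deg",np.degrees(k[:2]).round(2),"plate z",k[2].round(4),len(A))
a=cv2.hconcat([cv2.imread("pics/top1.png")[80:300,220:540],cv2.imread("pics/side1.png")[60:280,170:490]]);cv2.imwrite("pics/fin.png",cv2.resize(a,(800,275)))
```

```text
[(array([ 590.6, -109.6]), array([ 14. , 176.9]), 74.38, np.float64(0.0956)), (array([ 591. , -109.5]), array([176.6, 185.8]), 74.32, np.float64(0.0157))]
0.012468158432678065 [-0.38348764  0.23372485  2.25024111]
0.012972343585623698 [-0.5   0.65 -6.27] [ 0.048 -0.077  0.045]
0.012927154875389535 [-0.31  0.01 -6.31] [ 0.5906 -0.1096  0.171 ] 35.1417
top slope deg [0.12 0.4 ] plate z 0.1159 969
side slope deg [0.01 0.2 ] plate z 0.1159 2448
```

View pics/fin.png

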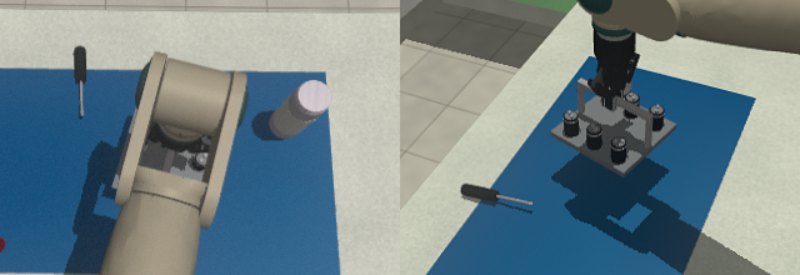

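The tray hangs level with its caps standing in it. The plate is 100 mm above where it rested and the load of 6.3 N fits tray plus six caps. The spray can and screwdriver are in place.

```bash
python3 -c "
from rig import bot
import numpy as np
print(np.abs(bot.read_joint_vel()).max(),bot.read_grip_width(),bot.read_clock());print(bot.hand_in())"
```

```text
0.0010316389676248668 0.012964032467703588 35.2417
the job is handed in; nothing more can be done
None
```

The three loose capacitors are in seats 4, 5 and 6, released while the tray was on the mat. The tray is now held by its handle, with the job handed in at 35 s of the 72 s allowed.

**Seating:** before the lift, all three new caps had their tops at 61 mm, matching the ones already seated. After the lift, the final picture shows the caps standing in the tray, with some partly hidden. The load of 6.3 N fits the tray plus all six.

**Lift:** the tray is 100 mm above where it rested and level to within about 0.4° (top camera) and 0.2° (side camera). The arm is still and the grip is steady at 13 mm.

**Disagreements:**
- The cameras differed by 2–4 mm, so I used the wrist camera's fits for the picks and placements.
- The gripper reads 1–2 mm narrower than the stated widths of the caps and the bar.
- The tray moved about 1.5 mm and turned 0.6° while the last two caps were placed, so I measured the handle again before gripping.

**Bystanders:** I did not touch the phone, spray can, screwdriver or red look-alike. I saw no change in the spray can or screwdriver in the final picture. The phone was outside the final crop and the red look-alike was barely in it, so I did not check either of them at the end.

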